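# Load guard switches into the bench magazine

## Robot

A 6-joint arm with a two-finger parallel gripper is mounted at the origin on the work surface. World frame = base frame: x ahead of the robot, y to its left, z up, the work surface at z = 0. Lengths are in m, angles in rad, forces in N, time in s.
With the tool pointing down it reaches from about 0.35 to 0.725 m from the base axis. Payload 4.3 kg.
Tool frame: the origin (TCP) lies on the centre line of the jaws, within the pads' length; the fingertips stand 11 mm ahead of it and the grasp point (between the pads) lies 8 mm behind it (arm.tcp_to_tips is the z of the fingertips in the tool frame, in m); z points along the fingers, y is the line along which they close (so a half turn about z gives the same grasp; the last joint's range is limited). The gripper opens to 85 mm and grips with 20 to 120 N. Pads are 22 mm wide; open, the fingers measure 114 mm over their backs; the gripper's body (76 mm by 85 mm) begins 54 mm behind the grasp point. The pads swing forward as they close: fully open they stand 13 mm farther back than shut.
Start: joints at [1.2, 0.377, 0.081, 1.274, 0, 1.46], TCP at [0.148, 0.556, 0.242] pointing down, gripper open.
Joint ranges: [-2.72, 2.72], [-0.84, 1.66], [-1.02, 1.22], [-1.77, 2.12], [-1.37, 1.28], [-3.14, 3.14]. Speed limits (rad/s): [2.57, 2.57, 3.14, 3.14, 3.14, 3.14].

## Interface

Orientations are given as a rotation vector (axis times angle).
In Python, from bench import arm gives the robot as it stands. The module is installed in compiled form; this text tells all that it offers.
- The arm moves only by the tool arm_command, never from a script. Its argument "plan" is a list that holds one entry, the list of rows, each a list of 7 numbers: the shift along the tool's x, y, z in cm, then the turn, a rotation vector about the tool's x, y, z in degrees, then the closure in counts, from 0 (fully open) to 255 (shut). In form: [[[x, y, z, rx, ry, rz, claw], ...]]. A call has 1 to 8 rows; each row is the pose to reach, as a shift and turn from the pose commanded when the call began, along the tool's axes at that moment; what a row does not reach only later rows make up. A row lasts 1/12 s, in which the tool goes at most 41.7 mm and 7.16 degrees, less where a joint would pass 70% of its speed; a pose out of reach is approached as far as the arm can. A call with a gripper value outside its range is refused whole. The fingers move at their own pace and stop on an object; the grip force is fixed at half the most. Time passes only in rows, so rows that repeat a pose let the fingers close. It gives the time, the measured TCP pose, the force, the opening and the grip force at its end, in the units of the state.
- arm.read_state(): the state, without advancing time (a new reading comes with each control period).
- arm.grab_frame(name): name is "scene" or "side" or "wrist"; returns the picture (400x640x3 uint8, blue, green, red); there is no depth.
- arm.calibration(name): a dict with "fx", "fy", "cx", "cy" (pixels), "k1" (the pictures are not rectified: a ray, as slopes to the right and down, at radius r is drawn at 1 + k1 r^2 times it, then the intrinsics apply), "world_to_cam" (4x4, takes a point from world to camera coordinates). Camera axes: x right, y down, z forward; pixel columns grow to the right and rows downward; lengths in m; the calibration is good to about 2 mm. A picture is of the moment at which its call begins: read the wrist's pose just before it. calibration takes no time and is no camera call; for the wrist camera it gives the pose at the moment of the call.
- arm.job_done(): hands the job in; it is judged then, once.
The state is a dict: "clock": time; "joint_positions": joint angles; "qvel": joint speeds; "joint_efforts": joint torques, N m; "ee_pos": TCP position; "eef_rot": TCP orientation; "ft_force": force on the tool from outside, world axes, zero at the start; "wrist_torque": the same for the moment, N m; "grip_width": finger opening in m; "grasp_force": force on a finger pad.
Only numpy, scipy, OpenCV 4.12 (cv2) and the standard library are available. Lean on these libraries where they do the work, as an engineer would, in place of code of your own. Each camera call takes 0.05 s, during which the arm holds its last target. There are 200 camera calls.

## Task

One guard switch already lies at the bottom of the sloping magazine tube with its roller end pointing downhill. Slide the two switches from the bench down the tube behind it, facing the same way (the level shelf at its top is there to push them in from), then press the sprung keeper gate down across the mouth until its catch snaps over it and holds it shut. Leave the other things on the bench where they are.

Things in the scene. Friction and masses are not known exactly. Their poses are not given: they have to be found in the camera images.
- switch_1: black snap-action switch, body 65 x 23.4 x 26 high, 90 g, gripped across its 23.4 width. Tail: last 16 mm stepped down to 18 high, with two brass screws on top. Nose: a steel roller (12 dia, 8 wide, top 41 high) on a lever, centred 9 behind the nose face. Origin: centre of underside; x points to the nose (roller end), z up. Starts on the bench.
- switch_2: black snap-action switch, body 65 x 23.4 x 26 high, 90 g, gripped across its 23.4 width. Tail: last 16 mm stepped down to 18 high, with two brass screws on top. Nose: a steel roller (12 dia, 8 wide, top 41 high) on a lever, centred 9 behind the nose face. Origin: centre of underside; x points to the nose (roller end), z up. Starts on the bench, turned otherwise.
- switch_0: black snap-action switch, body 65 x 23.4 x 26 high, 90 g, gripped across its 23.4 width. Tail: last 16 mm stepped down to 18 high, with two brass screws on top. Nose: a steel roller (12 dia, 8 wide, top 41 high) on a lever, centred 9 behind the nose face. Origin: centre of underside; x points to the nose (roller end), z up. Starts in the tube at the bottom stop.
- magazine: bench magazine screwed to the bench: grey foot plate 403 x 120 x 13 carrying a level aluminium loading shelf and, from the shelf's edge (the brow), a tilted rail tube. Origin: centre of the foot's underside; x points level in the downhill direction, z up. Shelf: top 158.6 above the bench, 96 wide, 6.5 thick, from x = -216 to -88.4 (the brow).
- shelf_spot (a point): point on the shelf's top and centre line, 83 behind the brow (magazine x = -171.6): bare shelf with room for a switch and fingers. From 49 before the brow two fences (8 high, 5 thick) funnel from 44 to 26.5 apart. A switch pushed along the shelf tips over the brow when its middle is past the edge and then slides down the slippery tube by its own weight.
- tube: tilted rail tube fixed to the magazine, 25 degrees downhill. Origin: floor centre line at the brow, magazine (-88.4, 0, 158.6); x down along the floor, y across, z square to the floor. Channel 26.5 wide inside; walls 29 high, 4 thick. Open on top from x = 0 to 80, then two roof lips, underside 29 above the floor, with a 15.5 wide slot between them in which the rollers run.
- tube_stop (a point): point on the tube's floor at the bottom stop face, tube x = 288.6. Three switches fit nose to tail, their origins at about tube x = 256, 191 and 126.
- tube_mouth (a point): point on the tube's floor where the roof lips begin, tube x = 80.6
- gate (a joint): keeper gate, a steel bar across the tube, hinged along the tube. rad: 0 = shut, flat across the channel, a tongue hanging in it; 0.95 = open, bar leaning up 54 degrees (start), held by a torsion spring. Pressing it shut takes 4 N at first, 8 N when flat (plus 1 to 2 N for the catch), 50 mm from the hinge. The catch snaps over it at about -0.01; hard stop -0.06. Uncaught, it springs open.
- gate_hinge (a point): point on the gate's hinge axis, tube (70, -41.6, 38.4). The bar is 21 wide along the tube, 6.5 thick (hinge axis in mid thickness) and reaches 89 from the hinge, towards tube +y when shut. Pressed straight down (square to the tube's floor) at tube y = 0 to +15, it folds flat.
- gate_pad (a point): point on the bar's top face where a finger presses, 55 mm from the hinge; moves with the gate; shut, it lies at tube (70, 13, 42)
- catch_tip (a point): tip of the catch, a small spring hook on the wall opposite the gate's hinge, at tube (70, 42, 43). The bar's end pushes it outwards (tube +y) by 6 mm over the last 0.2 rad, then it snaps over the bar. The hook reaches from tube y = 39 to 60 and 62 above the floor: keep fingers off it.
- screwdriver: bystander: screwdriver with a wooden handle lying on the bench; origin under its middle
- grease_tin: bystander: round tin 72 dia x 50 high; origin at the centre of its underside
- bearing: bystander: steel ball bearing lying flat, 52 dia x 15; origin at the centre of its underside
- spray_bottle: bystander: trigger spray bottle 72 dia, about 205 high; origin at the centre of its underside

How it is judged:
On the way, in this order (a step that is already met when the one before it is completed fails the run):
1. both switches lie in the tube, below its mouth, roller end downhill (x of switch_1 in the frame of tube between 0.115 and 0.266 m and y of switch_1 in the frame of tube between -0.006 and 0.006 m and z of switch_1 in the frame of tube between -0.007 and 0.007 m and x of tube_stop in the frame of switch_1 above 0.013 m and angle between the x axis of each of switch_1, switch_2 and the x axis of tube, either way round below 0.12 rad and x of switch_2 in the frame of tube between 0.115 and 0.266 m and y of switch_2 in the frame of tube between -0.006 and 0.006 m and z of switch_2 in the frame of tube between -0.007 and 0.007 m and x of tube_stop in the frame of switch_2 above 0.013 m), for 0.2 s.
2. the keeper gate is shut (value of joint gate below 0.05 rad), for 0.2 s.
At the end, for the whole second after the job is handed in: All three switches rest flat in the tube (origin 115 to 266 mm down it, within 6 mm of its centre line, 7 mm of its floor, 0.12 rad of its direction), roller ends towards the bottom stop; the gate is held shut by its catch (within 0.05 rad of closed) (all of step 1 and x of switch_0 in the frame of tube between 0.115 and 0.266 m and y of switch_0 in the frame of tube between -0.006 and 0.006 m and z of switch_0 in the frame of tube between -0.007 and 0.007 m and x of tube_stop in the frame of switch_0 above 0.013 m and angle between the x axis of switch_0 and the x axis of tube, either way round below 0.12 rad and linear speed of each of switch_1, switch_2, switch_0 below 0.02 m/s and value of joint gate between -0.05 and 0.05 rad); the robot touches nothing.
It fails at once if a bystander (screwdriver, grease tin, bearing, spray bottle) is moved more than 25 mm (distance of any of screwdriver, grease_tin, bearing, spray_bottle from where it was at the start of the episode above 0.025 m).
It also fails if it takes over 72 s, if anything falls off the work surface, if the arm or the gripper's body presses on something with over 40 N, if the wrist force passes 120 N, or if a joint passes its speed limit or range.

## Working session

There is one attempt and no reset: what is moved stays moved. The work goes in short steps, Python scripts to look and compute and a tool call to move; the robot and the scene stay as the last step left them, time stands still between calls to the robot, and variables do not carry over. Pictures are saved under pics/ and viewed, at most 10 in all, crops included, and the job is handed in when it is done.

Besides the shell and the picture viewer there is one more tool, called after "Request:" in YAML: its name, and indented under it one key for each argument. arm_command: Moves the arm, as the interface text tells. Its arguments: {"type":"object","properties":{"plan":{"type":"array","items":{"type":"array","items":{"type":"array","items":{"type":"number"}}}}},"required":["plan"]}

```bash
mkdir -p pics; cat > h.py <<'E'
import numpy as np, cv2
from scipy.spatial.transform import Rotation as R
from bench import arm
def K(c): return np.array([[c['fx'],0,c['cx']],[0,c['fy'],c['cy']],[0,0,1.]]), np.array([c['k1'],0,0,0.])
def ray(c,uv):
    k,d=K(c); n=cv2.undistortPoints(np.array([[uv]],float),k,d)[0,0]
    T=np.array(c['world_to_cam']); Rm=T[:3,:3]; o=-Rm.T@T[:3,3]
    return o, Rm.T@np.array([n[0],n[1],1.])
def plane(c,uv,z):
    o,v=ray(c,uv); return o+v*(z-o[2])/v[2]
def proj(c,P):
    k,d=K(c); T=np.array(c['world_to_cam'])
    return cv2.projectPoints(np.atleast_2d(np.array(P,float)),cv2.Rodrigues(T[:3,:3])[0],T[:3,3],k,d)[0][:,0]
def tri(c1,u1,c2,u2):
    o1,v1=ray(c1,u1);o2,v2=ray(c2,u2)
    s=np.linalg.lstsq(np.c_[v1,-v2],o2-o1,rcond=None)[0]
    a,b=o1+s[0]*v1,o2+s[1]*v2
    return (a+b)/2,np.linalg.norm(a-b)
E
python3 - <<'E'
from h import *
for n in ['scene','side','wrist']:
    c=arm.calibration(n); im=arm.grab_frame(n); cv2.imwrite(f'pics/{n}0.png',im)
    T=np.array(c['world_to_cam']); print(n,-T[:3,:3].T@T[:3,3],T[2,:3],c['fx'],c['k1'])
s=arm.read_state(); print(s); print(R.from_rotvec(s['eef_rot']).as_matrix().round(3), arm.tcp_to_tips)
E
```

```text
scene [1.46710455 0.43614869 0.93365297] [-0.69177287 -0.29831957 -0.65761366] 447.15497266836076 -0.12910398647892457
side [ 0.31411627 -0.80852489  1.03136474] [ 0.23145566  0.67656212 -0.69906507] 427.55641192669276 -0.01830107315661785
wrist [0.07772544 0.57454711 0.37334858] [ 0.27606386 -0.07566235 -0.95815654] 278.64056126664644 -0.026572451105475993
{'clock': 0.15, 'joint_positions': array([ 1.19971543e+00,  3.77926012e-01,  7.99679272e-02,  1.27437297e+00,
       -2.40305821e-05,  1.46049402e+00]), 'qvel': array([-0.00053652, -0.00221884,  0.00467552, -0.00128534,  0.00060882,
        0.001372  ]), 'joint_efforts': array([ 1.23547135e-03, -4.64037001e+01,  2.70169526e+01,  1.38397366e-02,
       -4.26264558e-05,  1.64114141e-06]), 'ee_pos': array([0.14808945, 0.55512942, 0.24157153]), 'eef_rot': array([-4.08425655e-01, -3.11458432e+00,  2.34999449e-03]), 'ft_force': array([ 0.0319879 , -0.0971141 , -1.03127152]), 'wrist_torque': array([-0.02075677,  0.00452828,  0.03958418]), 'grasp_force': 0.0, 'grip_width': 0.08575061575757238}
[[-0.966  0.258 -0.001]
 [ 0.258  0.966 -0.001]
 [ 0.    -0.002 -1.   ]] 0.011
```

View pics/scene0.png

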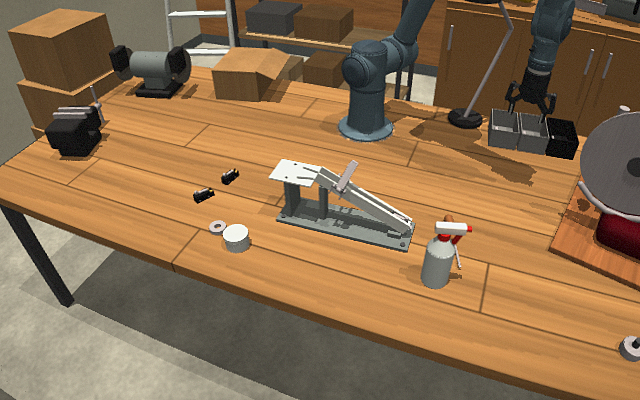

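View pics/side0.png

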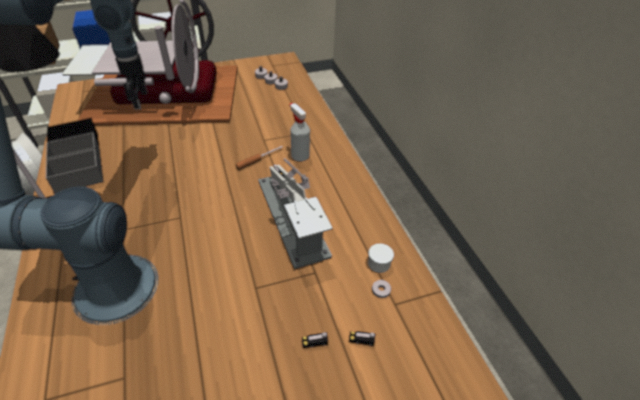

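The scene view shows the shelf at about (293,172), the tube running to (412,225), and the switches at (231,177) and (203,195). The side view shows the shelf at about (308,217) and the switches at (315,340) and (362,338). Next I'll zoom in on these.

```bash
python3 - <<'E'
from h import *
a=cv2.imread('pics/scene0.png');b=cv2.imread('pics/side0.png')
def z(im,x,y,w,h,s): return cv2.resize(im[y:y+h,x:x+w],None,fx=s,fy=s,interpolation=cv2.INTER_CUBIC)
p=z(a,265,150,160,100,5) # 800x500... 
m=np.zeros((600,800,3),np.uint8)
q=z(a,265,152,160,100,3); m[:300,:480]=q
q=z(b,250,155,90,115,3); q=z(b,255,160,80,110,4); m[:440,480:800]=q
q=z(a,185,165,60,42,5); m[300:510,:300]=q
q=z(b,295,325,90,30,5); m[450:600,350:800]=q
cv2.imwrite('pics/z1.png',m)
E
```

```text
(no output)
```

View pics/z1.png

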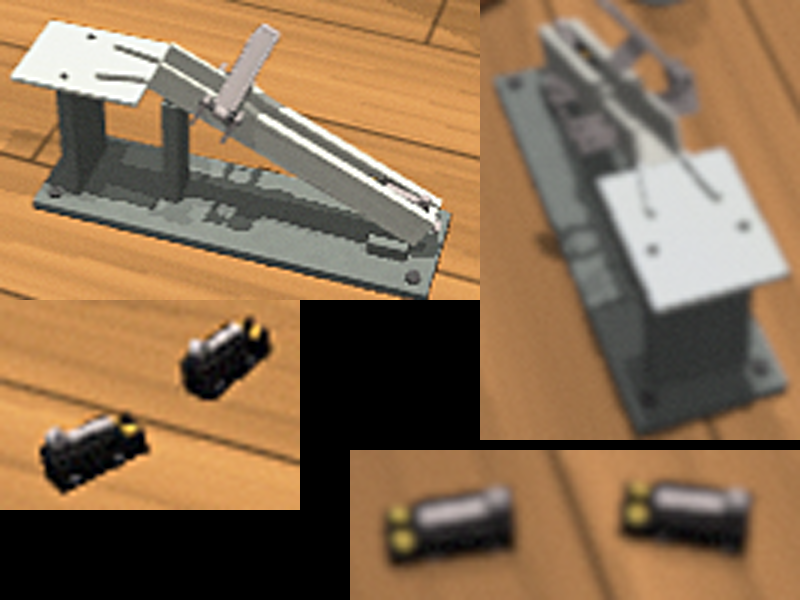

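```bash
python3 - <<'E'
from h import *
cs,cd=arm.calibration('scene'),arm.calibration('side')
f=lambda x,y:(265+(x-.0)/3,152+y/3)
g=lambda x,y:(255+(x-480)/4,160+y/4)
S={'backrob':(f(50,20),g(600,178)),}
print('shelf scene',[plane(cs,f(*p),.1586)[:2].round(4) for p in[(50,20),(170,42),(138,105),(12,75)]])
print('shelf side (browrob,browfar,backfar,backrob)',[plane(cd,g(*p),.1586)[:2].round(4) for p in[(600,178),(725,150),(788,272),(655,308)]])
print('foot scene',[plane(cs,f(*p),.013)[:2].round(4) for p in[(35,205),(413,297),(450,210)]])
print('foot side',[plane(cd,g(*p),.013)[:2].round(4) for p in[(495,78),(640,432),(788,395)]])
a=cv2.imread('pics/scene0.png');b=cv2.imread('pics/side0.png')
for nm,im,c,box in[('scene',a,cs,(180,160,65,50)),('side',b,cd,(293,322,95,32))]:
    x,y,w,h=box; cr=im[y:y+h,x:x+w]; hsv=cv2.cvtColor(cr,cv2.COLOR_BGR2HSV)
    yel=cv2.inRange(hsv,(20,130,110),(35,255,255)); st=cv2.inRange(hsv,(0,0,110),(180,60,255)); bl=cv2.inRange(hsv,(0,0,0),(180,255,60))
    for t,mk,z in(('brass',yel,.021),('steel',st,.035),('black',bl,.013)):
        n,l,s,ce=cv2.connectedComponentsWithStats(mk)
        for i in range(1,n):
            if s[i,4]>2:
                uv=ce[i]+[x,y]; print(nm,t,s[i].tolist(),uv.round(1),plane(c,uv,z)[:2].round(4))
E
```

```text
shelf scene [array([ 0.51  , -0.1008]), array([0.5013, 0.0247]), array([0.6015, 0.0342]), array([ 0.6032, -0.0949])]
shelf side (browrob,browfar,backfar,backrob) [array([0.5059, 0.0238]), array([0.5998, 0.0246]), array([ 0.6044, -0.0994]), array([ 0.5096, -0.1032])]
foot scene [array([ 0.6219, -0.0746]), array([0.6056, 0.3092]), array([0.4782, 0.3137])]
foot side [array([0.4815, 0.3087]), array([ 0.499 , -0.0943]), array([ 0.6126, -0.0948])]
scene brass [55, 10, 2, 2, 3] [235.3 170.3] [ 0.4582 -0.3151]
scene brass [28, 29, 5, 3, 6] [210. 190.] [ 0.5805 -0.3386]
scene steel [43, 10, 10, 6, 24] [227.4 172.5] [ 0.4935 -0.3227]
scene steel [18, 28, 9, 5, 17] [202.2 190.2] [ 0.6044 -0.3501]
scene steel [14, 31, 3, 3, 5] [195.  191.8] [ 0.6195 -0.3676]
scene black [42, 9, 17, 16, 133] [229.3 177.5] [ 0.4916 -0.3204]
scene black [13, 28, 21, 15, 149] [202.9 195.6] [ 0.6057 -0.3512]
side brass [58, 10, 3, 2, 6] [352.  332.5] [ 0.581  -0.3358]
side brass [10, 15, 4, 2, 8] [304.5 337.5] [ 0.4616 -0.3124]
side brass [57, 14, 4, 4, 11] [351.8 337.2] [ 0.5759 -0.3476]
side brass [11, 19, 4, 4, 12] [305.2 342.4] [ 0.4596 -0.3255]
side steel [16, 11, 18, 7, 71] [317.1 336. ] [ 0.4906 -0.325 ]
side steel [63, 10, 19, 5, 70] [364.4 334.2] [ 0.6053 -0.3562]
side black [10, 15, 24, 11, 139] [316.2 342.5] [ 0.4869 -0.3303]
side black [57, 14, 24, 10, 138] [363.2 340.5] [ 0.6022 -0.361 ]
```

```bash
cat >> h.py <<'E'
def down(a,tilt=0,m=None):
    a=np.radians(a); M=np.array([[np.cos(a),np.sin(a),0],[np.sin(a),-np.cos(a),0],[0,0,-1.]])
    return R.from_matrix(M)
def go(*ts):
    "print the tool-frame shift(cm)/turn(deg) from the present pose to each (x,y,z,Rot)"
    s=arm.read_state(); p=np.array(s['ee_pos']); r=R.from_rotvec(s['eef_rot'])
    print('t',round(s['clock'],2),p.round(4))
    for t in ts:
        d=r.inv().apply(np.array(t[:3])-p)*100; w=np.degrees((r.inv()*t[3]).as_rotvec())
        print(d.round(2),w.round(1),'rows>=',round(max(np.linalg.norm(d)/4.17,np.linalg.norm(w)/7.16),1))
E
python3 - <<'E'
from h import *
go((.38,.2,.30,down(167)),(.43,-.15,.30,down(167)),(.53,-.33,.25,down(167)))
cd=arm.calibration('side');print(plane(cd,(381.5,289),.008),plane(cd,(380,252),.05),plane(cd,(299,155),.0),plane(cd,(262,158),.015))
E
```

```text
t 0.15 [0.1481 0.5551 0.2416]
[-31.56 -28.34  -5.8 ] [-0.1 -0.  -1.9] rows>= 10.3
[-45.42 -60.87  -5.76] [-0.1 -0.  -1.9] rows>= 18.3
[-59.72 -75.67  -0.74] [-0.1 -0.  -1.9] rows>= 23.1
[ 0.71155043 -0.23193216  0.008     ] [ 0.74276307 -0.13921343  0.05      ] [0.65991267 0.41397677 0.        ] [0.51839472 0.41912995 0.015     ]
```

Request:
arm_command:
  plan:
    - [[-23.7,-21.2,-5.8,0,0,-2,0],[-23.7,-21.2,-5.8,0,0,-2,0],[-23.7,-21.2,-5.8,0,0,-2,0],[-23.7,-21.2,-5.8,0,0,-2,0],[-23.7,-21.2,-5.8,0,0,-2,0],[-23.7,-21.2,-5.8,0,0,-2,0],[-23.7,-21.2,-5.8,0,0,-2,0],[-23.7,-21.2,-5.8,0,0,-2,0]]

```text
clock: 0.82
ee_pos: [0.3235, 0.2872, 0.3008]
eef_rot: [0.356, 3.121, -0.001]
ft_force: [-0.4, -0.2, 0.5]
grip_width: 0.0852
grasp_force: 0.0
```

Request:
arm_command:
  plan:
    - [[-14.3,-26.8,0,0,0,0,0],[-14.3,-26.8,0,0,0,0,0],[-14.3,-26.8,0,0,0,0,0],[-14.3,-26.8,0,0,0,0,0],[-14.3,-26.8,0,0,0,0,0],[-14.3,-26.8,0,0,0,0,0],[-14.3,-26.8,0,0,0,0,0],[-14.3,-26.8,0,0,0,0,0]]

```text
clock: 1.48
ee_pos: [0.4029, -0.0083, 0.3001]
eef_rot: [0.363, 3.12, -0.003]
ft_force: [-0.3, 1.1, 0.5]
grip_width: 0.0855
grasp_force: 0.0
```

Request:
arm_command:
  plan:
    - [[-20,-25.5,5,0,0,0,0],[-20,-25.5,5,0,0,0,0],[-20,-25.5,5,0,0,0,0],[-20,-25.5,5,0,0,0,0],[-20,-25.5,5,0,0,0,0],[-20,-25.5,5,0,0,0,0],[-20,-25.5,5,0,0,0,0],[-20,-25.5,5,0,0,0,0]]

```text
clock: 2.15
ee_pos: [0.5401, -0.2993, 0.2491]
eef_rot: [-0.356, -3.121, -0.0]
ft_force: [0.1, 1.1, -0.6]
grip_width: 0.0853
grasp_force: 0.0
```

```bash
python3 - <<'E'
from h import *
import pickle
s=arm.read_state();print(s['clock'],s['ee_pos'],s['qvel'].round(2),s['joint_positions'].round(2))
c=arm.calibration('wrist'); im=arm.grab_frame('wrist'); cv2.imwrite('pics/w1.png',im); pickle.dump(c,open('w1.pkl','wb'))
E
```

```text
2.15 [ 0.54008386 -0.29931599  0.24910486] [-0.36  0.75  1.    0.25  0.01 -0.36] [-0.61  0.47  0.24  1.34 -0.   -0.38]
```

View pics/w1.png

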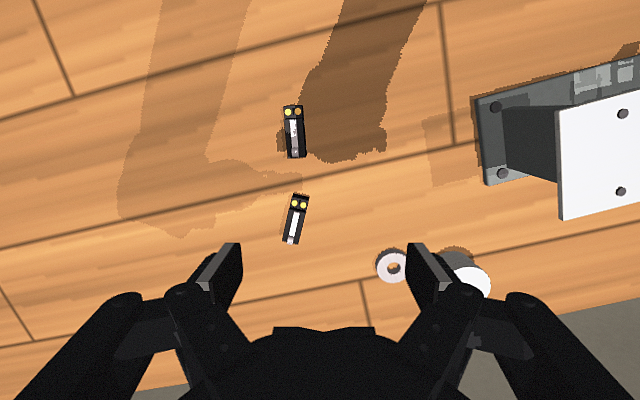

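The wrist view shows switch A at about (294,131) and B at about (296,218), with brass (tail) up and roller down. The bearing is at (393,266) and the shelf is on the right. I'll grab again now that the arm is still and measure.

```bash
cat >> h.py <<'E'
def switches(c,im,box=None,zb=.020,zs=.030,z0=0):
    hsv=cv2.cvtColor(im,cv2.COLOR_BGR2HSV); out=[]
    x,y,w,h=box; hs=hsv[y:y+h,x:x+w]
    yel=cv2.inRange(hs,(22,150,150),(35,255,255)); bl=cv2.inRange(hs,(0,0,0),(180,255,55)); st=cv2.inRange(hs,(0,0,130),(180,50,255))
    for mk,z,t in((yel,zb,'brass'),(st,zs,'steel'),(bl,.013,'black')):
        n,l,s,ce=cv2.connectedComponentsWithStats(mk)
        for i in range(1,n):
            if s[i,4]>8:
                uv=ce[i]+[x,y]; print(t,s[i].tolist(),uv.round(1),plane(c,uv,z+z0)[:2].round(4))
                if t!='brass':
                    q=np.argwhere(l==i)[:,::-1]+[x,y]; P=np.array([plane(c,u,z+z0)[:2] for u in q]); 
                    v=np.linalg.svd(P-P.mean(0),full_matrices=False)[2][0]; print('   yaw',np.degrees(np.arctan2(*v[::-1])).round(1),'ext',np.ptp((P-P.mean(0))@v).round(4))
E
python3 - <<'E'
from h import *
arm.grab_frame('wrist');arm.grab_frame('wrist')
s=arm.read_state();print(s['clock'],s['ee_pos'],s['qvel'].round(3))
c=arm.calibration('wrist'); im=arm.grab_frame('wrist'); cv2.imwrite('pics/w2.png',im)
switches(c,im,(270,90,60,170))
hsv=cv2.cvtColor(im,cv2.COLOR_BGR2HSV)
mk=cv2.inRange(hsv[60:250,530:],(0,0,200),(180,25,255)); print(cv2.boundingRect(mk))
ct=max(cv2.findContours(mk,0,1)[0],key=cv2.contourArea); ap=cv2.approxPolyDP(ct,4,True)[:,0]+[530,60]
for u in ap: print(u,plane(c,u.astype(float),.1586)[:2].round(4))
E
```

```text
2.3 [ 0.53957297 -0.29882135  0.24764144] [ 0.038 -0.068 -0.042  0.022  0.012  0.005]
steel [19, 30, 8, 29, 178] [292.7 134. ] [ 0.4847 -0.3244]
   yaw -9.5 ext 0.0343
steel [21, 60, 7, 7, 41] [293.7 153. ] [ 0.5075 -0.329 ]
   yaw 7.1 ext 0.0096
steel [18, 123, 11, 25, 148] [293.2 224.8] [ 0.6011 -0.3544]
   yaw -27.1 ext 0.0362
steel [16, 148, 7, 8, 43] [289.2 241.9] [ 0.6244 -0.3663]
   yaw -31.3 ext 0.0109
black [14, 16, 22, 53, 389] [299.4 132.5] [ 0.4855 -0.3175]
   yaw -7.5 ext 0.0661
black [14, 42, 13, 27, 134] [287.9 144.8] [ 0.4973 -0.336 ]
   yaw -6.8 ext 0.035
black [22, 105, 17, 11, 85] [299.5 199. ] [ 0.5725 -0.3396]
   yaw 65.6 ext 0.0221
black [18, 117, 18, 9, 67] [296.7 210.6] [ 0.5881 -0.3477]
   yaw -117.5 ext 0.0237
black [12, 123, 11, 30, 80] [286.4 231.7] [ 0.6156 -0.3701]
   yaw -31.6 ext 0.0464
black [28, 125, 2, 8, 10] [298.5 218.6] [ 0.6002 -0.3482]
   yaw -23.1 ext 0.0107
black [23, 134, 8, 21, 65] [296.2 236.5] [ 0.626  -0.3583]
   yaw -23.1 ext 0.0321
(30, 31, 80, 131)
[639  91] [ 0.5058 -0.0396]
[560 112] [ 0.5085 -0.1024]
[564 221] [ 0.6027 -0.098 ]
[639 201] [ 0.5994 -0.0318]
```

```bash
python3 - <<'E'
from h import *
c=arm.calibration('wrist'); im=cv2.imread('pics/w2.png'); hsv=cv2.cvtColor(im,cv2.COLOR_BGR2HSV)
for nm,y0,y1,rol in(('A',98,170,(293.7,153)),('B',185,255,(289.2,241.9))):
    hs=hsv[y0:y1,270:325]; mk=cv2.inRange(hs,(22,120,120),(38,255,255)); 
    q=np.argwhere(mk)[:,::-1]+[270,y0]; br=plane(c,q.mean(0),.020); ro=plane(c,rol,.039); d=ro-br
    print(nm,len(q),q.mean(0),br[:2].round(4),ro[:2].round(4),'len',np.hypot(*d[:2]).round(4),'yaw',np.degrees(np.arctan2(d[1],d[0])).round(1),'centre',(br+d*24.5/48)[:2].round(4))
E
```

```text
A 7 [287.71428571 113.28571429] [ 0.4592 -0.3239] [ 0.5066 -0.3265] len 0.0475 yaw -3.2 centre [ 0.4834 -0.3252]
B 42 [297.97619048 205.        ] [ 0.5787 -0.3413] [ 0.621  -0.3628] len 0.0475 yaw -26.8 centre [ 0.6003 -0.3523]
```

```bash
python3 - <<'E'
from h import *
go((.4832,-.3225,.10,down(171.5)),(.4832,-.3225,.016,down(171.5)))
E
```

```text
t 2.35 [ 0.5393 -0.2973  0.2488]
[ 4.87 -3.74 14.89] [ 0.1 -0.1 -4.5] rows>= 3.9
[ 4.85 -3.75 23.29] [ 0.1 -0.1 -4.5] rows>= 5.8
```

Request:
arm_command:
  plan:
    - [[4.85,-3.75,12,0,0,-4.5,0],[4.85,-3.75,12,0,0,-4.5,0],[4.85,-3.75,12,0,0,-4.5,0],[4.85,-3.75,12,0,0,-4.5,0],[4.85,-3.75,15,0,0,-4.5,0],[4.85,-3.75,18,0,0,-4.5,0],[4.85,-3.75,18,0,0,-4.5,0],[4.85,-3.75,18,0,0,-4.5,0]]

```text
clock: 3.02
ee_pos: [0.4838, -0.321, 0.0708]
eef_rot: [-0.229, -3.132, -0.003]
ft_force: [-0.0, 0.2, 0.3]
grip_width: 0.0857
grasp_force: 0.0
```

```bash
python3 - <<'E'
from h import *
arm.grab_frame('side')
c=arm.calibration('wrist'); im=arm.grab_frame('wrist')
go((.4832,-.3225,.016,down(171.5)))
cv2.imwrite('pics/w3.png',im); print(proj(c,[arm.read_state()['ee_pos'],(.4832,-.3225,.026)]))
E
```

```text
t 3.12 [ 0.4858 -0.323   0.073 ]
[0.29 0.02 5.7 ] [-0.1  0.2  0.1] rows>= 1.4
[[321.17882066 258.1116522 ]
 [321.95946788 220.130632  ]]
```

View pics/w3.png

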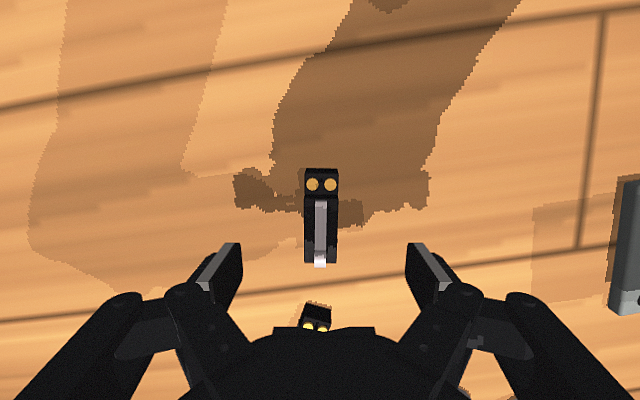

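The switch is square between the jaws (brass at (321,185), roller at (320,263)), so I'll descend and grip.

Request:
arm_command:
  plan:
    - [[0.2,0,3,0,0,0,0],[0.2,0,5.7,0,0,0,0],[0.2,0,5.7,0,0,0,0],[0.2,0,5.7,0,0,0,255],[0.2,0,5.7,0,0,0,255],[0.2,0,5.7,0,0,0,255],[0.2,0,5.7,0,0,0,255],[0.2,0,5.7,0,0,0,255]]

```text
clock: 3.78
ee_pos: [0.4831, -0.323, 0.0148]
eef_rot: [0.231, 3.131, -0.002]
ft_force: [0.3, -0.4, 1.0]
grip_width: 0.0254
grasp_force: 0.8
```

Request:
arm_command:
  plan:
    - [[0,0,0,0,0,0,255],[0,0,0,0,0,0,255],[0,0,0,0,0,0,255],[0,0,0,0,0,0,255]]

```text
clock: 4.12
ee_pos: [0.4833, -0.3233, 0.0149]
eef_rot: [0.231, 3.13, -0.003]
ft_force: [-0.4, 0.9, 6.6]
grip_width: 0.0221
grasp_force: 60.6
```

Request:
arm_command:
  plan:
    - [[0,0,-4,0,0,0,255],[0,0,-8,0,0,-7,255],[0,0,-12,0,0,-14,255],[0,0,-16,0,0,-21,255],[0,0,-20,0,0,-28,255],[0,0,-23,0,0,-35,255],[0,0,-23,0,0,-42,255],[0,0,-23,0,0,-49,255]]

```text
clock: 4.78
ee_pos: [0.4833, -0.3233, 0.2464]
eef_rot: [-1.097, 2.941, -0.008]
ft_force: [0.3, -0.7, -1.6]
grip_width: 0.022
grasp_force: 59.5
```

```bash
python3 - <<'E'
from h import *
s=arm.read_state(); print(s['grip_width'],s['grasp_force'])
go((.5544,-.0564,.23,down(272.5)),(.5544,-.0564,.175,down(272.5)))
E
```

```text
0.0219550431200709 59.4677460193634
t 4.78 [ 0.4833 -0.3233  0.2464]
[-22.85  15.52   1.58] [ -0.3  -0.1 -51.6] rows>= 7.2
[-22.84  15.56   7.08] [ -0.3  -0.1 -51.6] rows>= 7.2
```

Request:
arm_command:
  plan:
    - [[-22.8,15.5,1,0,0,-52,255],[-22.8,15.5,1,0,0,-52,255],[-22.8,15.5,1,0,0,-52,255],[-22.8,15.5,1,0,0,-52,255],[-22.8,15.5,1,0,0,-52,255],[-22.8,15.5,1,0,0,-52,255],[-22.8,15.5,1,0,0,-52,255],[-22.8,15.5,1,0,0,-52,255]]

```text
clock: 5.45
ee_pos: [0.5548, -0.051, 0.2329]
eef_rot: [-2.281, 2.158, 0.004]
ft_force: [0.6, -0.9, -0.1]
grip_width: 0.0224
grasp_force: 59.5
```

```bash
python3 - <<'E'
from h import *
for _ in range(2): arm.grab_frame('side')
c=arm.calibration('wrist'); im=arm.grab_frame('wrist'); cv2.imwrite('pics/w4.png',im)
go((.5544,-.0564,.175,down(272.5)))
b=np.array([.5515,.0268]);m=np.array([-.0436,.999]);n=np.array([-.999,-.0436])
print(proj(c,[(*(b-.0496*m),.1586),(*(b),.1586),(*(b-.1276*m-.048*n),.1586),(*(b-.1276*m+.048*n),.1586)]).round(1))
E
```

```text
t 5.6 [ 0.5543 -0.0558  0.2331]
[ 0.06 -0.02  5.81] [ 0.  -0.   0.1] rows>= 1.4
[[322.2 245.5]
 [322.  297. ]
 [257.5 149.4]
 [387.6 150. ]]
```

View pics/w4.png

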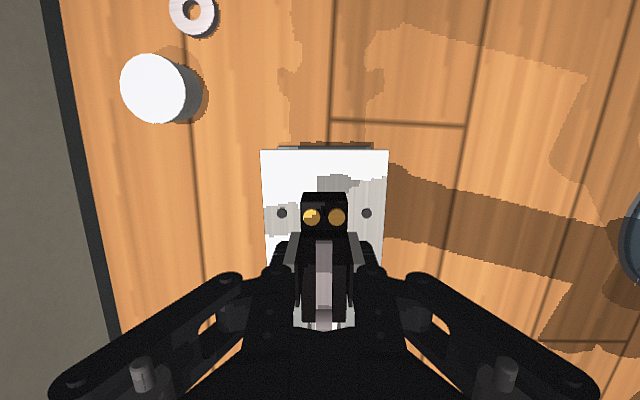

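The switch is centred on the shelf (switch column about 324, shelf edges at 260 and 389, middle 325). I'll lower it, release it, back off, close and push.

Request:
arm_command:
  plan:
    - [[0,0,3,0,0,0,255],[0,0,5,0,0,0,255],[0,0,5.8,0,0,0,255],[0,0,5.85,0,0,0,255],[0,0,5.85,0,0,0,255],[0,0,5.85,0,0,0,255],[0,0,5.85,0,0,0,0],[0,0,5.85,0,0,0,0]]

```text
clock: 6.27
ee_pos: [0.555, -0.0567, 0.1754]
eef_rot: [-2.269, 2.172, -0.002]
ft_force: [0.7, -0.0, 0.4]
grip_width: 0.0454
grasp_force: 0.0
```

Request:
arm_command:
  plan:
    - [[0,0,0,0,0,0,0],[0,0,0,0,0,0,0],[0,0,0,0,0,0,0],[0,0,-0.7,0,0,0,0],[2.5,0,-0.7,0,0,0,0],[5.2,0,-0.7,0,0,0,0],[5.2,0,-0.7,0,0,0,0],[5.2,0,-0.7,0,0,0,0]]

```text
clock: 6.93
ee_pos: [0.5571, -0.1092, 0.1823]
eef_rot: [-2.268, 2.173, -0.001]
ft_force: [0.6, -0.4, -0.1]
grip_width: 0.0858
grasp_force: 0.0
```

```bash
python3 - <<'E'
from h import *
arm.grab_frame('side')
c=arm.calibration('wrist'); im=arm.grab_frame('wrist'); cv2.imwrite('pics/w5.png',im)
go((.5544,-.0564,.1796,down(272.5)))
E
```

```text
t 7.03 [ 0.5568 -0.1078  0.182 ]
[-5.15  0.01  0.25] [-0.   0.   0.1] rows>= 1.2
```

View pics/w5.png

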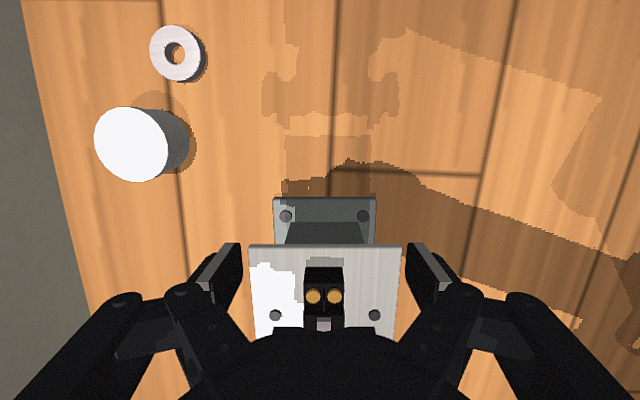

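Switch A stands straight on the shelf (tail at (324,297)). Next I close the fingers and push.

Request:
arm_command:
  plan:
    - [[0,0,0.25,0,0,0,255],[0,0,0.25,0,0,0,255],[0,0,0.25,0,0,0,255],[0,0,0.25,0,0,0,255],[0,0,0.25,0,0,0,255],[0,0,0.25,0,0,0,255],[0,0,0.25,0,0,0,255],[-0.4,0,0.25,0,0,0,255]]

```text
clock: 7.7
ee_pos: [0.5568, -0.1046, 0.1793]
eef_rot: [-2.27, 2.172, -0.001]
ft_force: [0.4, -0.4, -0.5]
grip_width: -0.0001
grasp_force: 0.0
```

Request:
arm_command:
  plan:
    - [[-0.8,0,0,0,0,0,255],[-1.6,0,0,0,0,0,255],[-2.4,0,0,0,0,0,255],[-3.2,0,0,0,0,0,255],[-4,0,0,0,0,0,255],[-4.8,0,0,0,0,0,255],[-5.6,0,0,0,0,0,255],[-6.2,0,0,0,0,0,255]]

```text
clock: 8.37
ee_pos: [0.5538, -0.0411, 0.1793]
eef_rot: [-2.271, 2.17, 0.0]
ft_force: [-0.8, 0.1, 0.4]
grip_width: 0.0001
grasp_force: 0.2
```

```bash
python3 - <<'E'
from h import *
a=arm.grab_frame('scene'); b=arm.grab_frame('wrist')
go((.5544,-.0564,.1796,down(272.5)))
m=np.zeros((500,800,3),np.uint8); m[:400,:640]=b
m[:,320:]=cv2.resize(a[145:245,265:361],(480,500),interpolation=2) 
m[:,:320]=b[0:400,160:480][0:400].repeat(1,0)[:400] if 0 else cv2.resize(b[100:400,220:412],(320,500))
cv2.imwrite('pics/m6.png',m)
E
```

```text
t 8.47 [ 0.5538 -0.0411  0.1793]
[ 1.53  0.01 -0.03] [0.  0.  0.1] rows>= 0.4
```

View pics/m6.png

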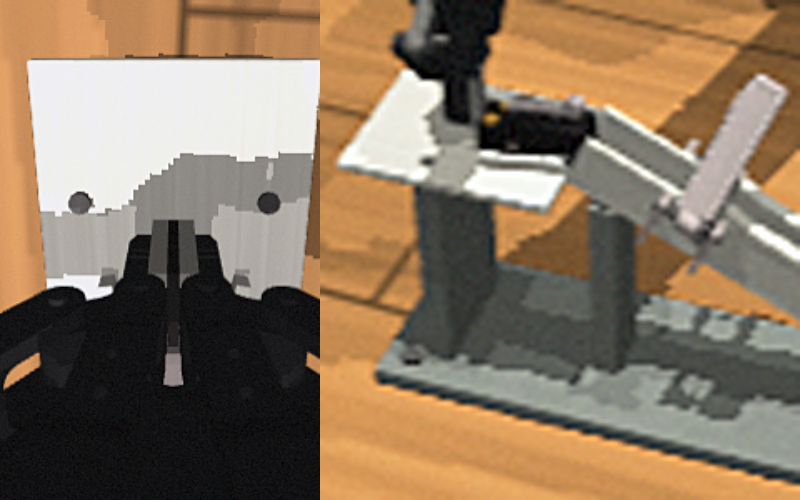

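Seen from the scene camera, the switch is entering the fences straight at about (375–380,170). I'll keep pushing it over the brow.

Request:
arm_command:
  plan:
    - [[-0.7,0,0,0,0,0,255],[-1.4,0,0,0,0,0,255],[-2.1,0,0,0,0,0,255],[-2.8,0,0,0,0,0,255],[-3.4,0,0,0,0,0,255],[-3.9,0,0,0,0,0,255],[-4.2,0,0,0,0,0,255],[-4.2,0,0,0,0,0,255]]

```text
clock: 9.13
ee_pos: [0.5519, 0.0005, 0.1792]
eef_rot: [-2.271, 2.17, 0.001]
ft_force: [-0.5, -0.9, -0.9]
grip_width: 0.0001
grasp_force: 0.0
```

```bash
cat >> h.py <<'E'
b0=np.array([.5515,.0268]);m0=np.array([-.0436,.999]);n0=np.array([-.999,-.0436])
def tube(x,y,z):
    c,s=np.cos(np.radians(25)),np.sin(np.radians(25)); l=x*c+z*s
    return np.array([*(b0+l*m0+y*n0),.1586-x*s+z*c])
E
cat > chk.py <<'E'
from h import *
a=arm.grab_frame('scene'); c=arm.calibration('scene')
# brightness above the centre line: z=.022 in the channel / roller height along the slot
for z in(.026,.036):
    xs=np.arange(-.06,.29,.01); uv=proj(c,[tube(x,0,z) for x in xs]).round().astype(int)
    print(z,[(round(x*1000),int(a[v,u].max())) for x,(u,v) in zip(xs,uv)])
cv2.imwrite('pics/last.png',a)
s=arm.read_state(); print(s['clock'],s['ee_pos'],s['ft_force'].round(1))
E
python3 chk.py; python3 - <<'E'
from h import *
a=cv2.imread('pics/scene0.png'); c=arm.calibration('scene')
for z in(.026,.036):
    xs=np.arange(-.06,.29,.01); uv=proj(c,[tube(x,0,z) for x in xs]).round().astype(int)
    print(z,[(round(x*1000),int(a[v,u].max())) for x,(u,v) in zip(xs,uv)])
E
```

```text
0.026 [(-60, 29), (-50, 21), (-40, 18), (-30, 73), (-20, 177), (-10, 174), (0, 153), (10, 112), (20, 110), (30, 0), (40, 13), (50, 103), (60, 125), (70, 192), (80, 203), (90, 175), (100, 147), (110, 239), (120, 252), (130, 249), (140, 255), (150, 255), (160, 232), (170, 250), (180, 255), (190, 255), (200, 255), (210, 249), (220, 246), (230, 255), (240, 255), (250, 255), (260, 233), (270, 235), (280, 255)]
0.036 [(-60, 43), (-50, 30), (-40, 27), (-30, 125), (-20, 242), (-10, 169), (0, 154), (10, 104), (20, 111), (30, 108), (40, 70), (50, 44), (60, 131), (70, 190), (80, 196), (90, 100), (100, 108), (110, 107), (120, 105), (130, 105), (140, 99), (150, 113), (160, 109), (170, 108), (180, 108), (190, 102), (200, 107), (210, 107), (220, 106), (230, 105), (240, 61), (250, 177), (260, 99), (270, 200), (280, 84)]
9.1833 [5.51937171e-01 6.22240811e-05 1.79227281e-01] [-0.3 -0.1  0.1]
0.026 [(-60, 218), (-50, 226), (-40, 203), (-30, 250), (-20, 249), (-10, 245), (0, 228), (10, 118), (20, 119), (30, 113), (40, 118), (50, 119), (60, 140), (70, 190), (80, 195), (90, 171), (100, 148), (110, 234), (120, 250), (130, 245), (140, 255), (150, 255), (160, 225), (170, 245), (180, 255), (190, 255), (200, 255), (210, 246), (220, 243), (230, 255), (240, 255), (250, 253), (260, 230), (270, 231), (280, 255)]
0.036 [(-60, 214), (-50, 220), (-40, 218), (-30, 221), (-20, 228), (-10, 255), (0, 232), (10, 115), (20, 105), (30, 112), (40, 112), (50, 120), (60, 121), (70, 187), (80, 194), (90, 107), (100, 107), (110, 109), (120, 103), (130, 103), (140, 103), (150, 114), (160, 109), (170, 105), (180, 104), (190, 103), (200, 103), (210, 107), (220, 104), (230, 102), (240, 55), (250, 171), (260, 99), (270, 196), (280, 78)]
```

The switch tipped and is sliding. I'll retreat up and check it on the way.

Request:
arm_command:
  plan:
    - [[1,0,-1.5,0,0,0,255],[2,0,-4,0,0,0,100],[3,0,-7,0,0,7,0],[5,0,-9,0,0,14,0],[9,0,-9,0,0,21,0],[13,0,-9,0,0,28,0],[17,0,-9,0,0,35,0],[21,0,-9,0,0,42,0]]

```text
clock: 9.85
ee_pos: [0.5613, -0.2122, 0.2696]
eef_rot: [-1.333, 2.844, -0.001]
ft_force: [1.0, 0.0, -0.4]
grip_width: 0.0832
grasp_force: 0.0
```

```bash
python3 chk.py; python3 - <<'E'
from h import *
go((.6003,-.3523,.08,down(153)),(.6003,-.3523,.015,down(153)))
E
```

```text
0.026 [(-60, 194), (-50, 205), (-40, 130), (-30, 255), (-20, 252), (-10, 248), (0, 228), (10, 121), (20, 118), (30, 115), (40, 126), (50, 120), (60, 143), (70, 189), (80, 200), (90, 171), (100, 148), (110, 238), (120, 251), (130, 249), (140, 255), (150, 255), (160, 247), (170, 243), (180, 255), (190, 255), (200, 255), (210, 241), (220, 236), (230, 255), (240, 255), (250, 253), (260, 234), (270, 233), (280, 255)]
0.036 [(-60, 194), (-50, 198), (-40, 136), (-30, 136), (-20, 131), (-10, 255), (0, 238), (10, 115), (20, 112), (30, 118), (40, 117), (50, 121), (60, 120), (70, 188), (80, 199), (90, 108), (100, 108), (110, 110), (120, 105), (130, 103), (140, 105), (150, 115), (160, 113), (170, 114), (180, 22), (190, 103), (200, 185), (210, 202), (220, 87), (230, 107), (240, 60), (250, 176), (260, 95), (270, 203), (280, 80)]
9.9 [ 0.56111476 -0.22002417  0.26868717] [ 1.9 -5.6 -0.2]
t 9.9 [ 0.5611 -0.22    0.2687]
[  7.44 -11.49  18.95] [-0.4 -0.1 76.6] rows>= 10.7
[  7.4  -11.46  25.45] [-0.4 -0.1 76.6] rows>= 10.7
```

Switch A's roller now shows at tube x of about 200–215 (expected 214), so it is home. On to switch B.

Request:
arm_command:
  plan:
    - [[4,-6,4,0,0,7,0],[7.4,-11.5,8,0,0,14,0],[7.4,-11.5,12,0,0,21,0],[7.4,-11.5,14,0,0,28,0],[7.4,-11.5,16,0,0,35,0],[7.4,-11.5,17,0,0,42,0],[7.4,-11.5,18,0,0,49,0],[7.4,-11.5,18,0,0,56,0]]

```text
clock: 10.57
ee_pos: [0.6006, -0.3393, 0.0842]
eef_rot: [-0.159, -3.131, -0.007]
ft_force: [-0.0, 0.2, 0.5]
grip_width: 0.0854
grasp_force: 0.0
```

Request:
arm_command:
  plan:
    - [[0,0,0,0,0,7,0],[0,0,0,0,0,14,0],[0,0,0,0,0,20.5,0],[0,0,0,0,0,20.5,0]]

```text
clock: 10.9
ee_pos: [0.603, -0.3404, 0.089]
eef_rot: [-0.708, -3.06, -0.0]
ft_force: [-0.8, 0.3, 0.7]
grip_width: 0.0852
grasp_force: 0.0
```

```bash
python3 - <<'E'
from h import *
for _ in range(2): arm.grab_frame('side')
c=arm.calibration('wrist'); im=arm.grab_frame('wrist'); cv2.imwrite('pics/w7.png',im)
go((.6003,-.3523,.015,down(153)))
hsv=cv2.cvtColor(im,cv2.COLOR_BGR2HSV)
x,y,w,h=270,120,100,190
br=cv2.inRange(hsv[y:y+h,x:x+w],(20,120,120),(38,255,255)); n,l,s,ce=cv2.connectedComponentsWithStats(br)
for i in range(1,n):
    if s[i,4]>8: print(s[i,4],(ce[i]+[x,y]).round(1),plane(c,ce[i]+[x,y],.02)[:2].round(4))
st=cv2.inRange(hsv[y:y+h,x:x+w],(0,0,130),(180,50,255)); n,l,s,ce=cv2.connectedComponentsWithStats(st)
for i in range(1,n):
    if s[i,4]>8: print('st',s[i].tolist(),(ce[i]+[x,y]).round(1),plane(c,ce[i]+[x,y],.035)[:2].round(4))
E
```

```text
t 11.05 [ 0.6031 -0.3403  0.0892]
[-0.27 -1.2   7.42] [ 0.  -0.   1.2] rows>= 1.8
st [30, 80, 11, 46, 366] [304.5 221.5] [ 0.5994 -0.3532]
st [29, 128, 11, 13, 140] [304.  253.9] [ 0.6224 -0.3652]
```

Request:
arm_command:
  plan:
    - [[-0.3,-1.3,3,0,0,0,0],[-0.3,-1.3,6,0,0,0,0],[-0.3,-1.3,7.4,0,0,0,0],[-0.3,-1.3,7.4,0,0,0,0],[-0.3,-1.3,7.4,0,0,0,255],[-0.3,-1.3,7.4,0,0,0,255],[-0.3,-1.3,7.4,0,0,0,255],[-0.3,-1.3,7.4,0,0,0,255]]

```text
clock: 11.72
ee_pos: [0.6015, -0.3541, 0.0173]
eef_rot: [0.704, 3.058, -0.002]
ft_force: [0.8, -0.7, -0.4]
grip_width: 0.0387
grasp_force: 0.0
```

Request:
arm_command:
  plan:
    - [[0,0,0,0,0,0,255],[0,0,0,0,0,0,255],[0,0,0,0,0,0,255],[0,0,0,0,0,0,255],[0,0,-4,0,0,0,255],[0,0,-8,0,0,-7,255],[0,0,-12,0,0,-14,255],[0,0,-16,0,0,-21,255]]

```text
clock: 12.38
ee_pos: [0.5996, -0.3528, 0.1766]
eef_rot: [-0.126, -3.138, -0.001]
ft_force: [0.7, -0.6, -1.2]
grip_width: 0.0222
grasp_force: 59.3
```

Request:
arm_command:
  plan:
    - [[0,0,-4,0,0,-7,255],[0,0,-7,0,0,-14,255],[0,0,-7,0,0,-21,255],[0,0,-7,0,0,-28,255],[0,0,-7,0,0,-35,255],[0,0,-7,0,0,-42,255],[0,0,-7,0,0,-49,255],[0,0,-7,0,0,-56,255]]

```text
clock: 13.05
ee_pos: [0.5999, -0.3532, 0.2448]
eef_rot: [1.362, -2.83, -0.002]
ft_force: [0.4, 0.4, -0.6]
grip_width: 0.0222
grasp_force: 59.3
```

```bash
python3 - <<'E'
from h import *
go((.5544,-.0564,.2331,down(272.5)))
E
```

```text
t 13.05 [ 0.5999 -0.3532  0.2448]
[-20.36  22.07   1.2 ] [  0.1   0.  -41.1] rows>= 7.2
```

Request:
arm_command:
  plan:
    - [[-20.4,22,1.2,0,0,-41.2,255],[-20.4,22,1.2,0,0,-41.2,255],[-20.4,22,1.2,0,0,-41.2,255],[-20.4,22,1.2,0,0,-41.2,255],[-20.4,22,1.2,0,0,-41.2,255],[-20.4,22,1.2,0,0,-41.2,255],[-20.4,22,1.2,0,0,-41.2,255],[-20.4,22,1.2,0,0,-41.2,255]]

```text
clock: 13.72
ee_pos: [0.5551, -0.0505, 0.233]
eef_rot: [-2.27, 2.17, 0.006]
ft_force: [0.1, -0.1, -0.8]
grip_width: 0.0219
grasp_force: 59.3
```

Request:
arm_command:
  plan:
    - [[0,0,0,0,0,0,255],[0,0,0,0,0,0,255]]

```text
clock: 13.88
ee_pos: [0.5572, -0.0563, 0.2333]
eef_rot: [2.266, -2.176, 0.001]
ft_force: [0.3, -0.5, -2.4]
grip_width: 0.0224
grasp_force: 59.3
```

```bash
python3 - <<'E'
from h import *
im=arm.grab_frame('wrist'); cv2.imwrite('pics/w8.png',im)
go((.5544,-.0562,.175,down(272.5)))
hsv=cv2.cvtColor(im,cv2.COLOR_BGR2HSV)
for y in(160,175,185): 
    r=np.where((hsv[y,230:430,1]<25)&(hsv[y,230:430,2]>110))[0]+230; print(y,r.min(),r.max(),(r.min()+r.max())/2)
k=hsv[195:240,290:360]; q=np.argwhere(cv2.inRange(k,(15,110,100),(40,255,255))); print(len(q),q.mean(0)[::-1]+[290,195],np.ptp(q,axis=0))
E
```

```text
t 13.93 [ 0.5576 -0.0572  0.2333]
[-0.11  0.31  5.83] [-0.  -0.  -0.3] rows>= 1.4
160 264 391 327.5
175 265 390 327.5
185 266 389 327.5
451 [323.49667406 212.50554324] [17 41]
```

Request:
arm_command:
  plan:
    - [[-0.1,0.3,3,0,0,-0.3,255],[-0.1,0.3,5,0,0,-0.3,255],[-0.1,0.3,5.75,0,0,-0.3,255],[-0.1,0.3,5.8,0,0,-0.3,255],[-0.1,0.3,5.8,0,0,-0.3,255],[-0.1,0.3,5.8,0,0,-0.3,255],[-0.1,0.3,5.8,0,0,-0.3,0],[-0.1,0.3,5.8,0,0,-0.3,0]]

```text
clock: 14.6
ee_pos: [0.5547, -0.0561, 0.1755]
eef_rot: [-2.269, 2.172, -0.001]
ft_force: [0.1, 0.4, 0.3]
grip_width: 0.0456
grasp_force: 0.0
```

Request:
arm_command:
  plan:
    - [[0,0,0,0,0,0,0],[0,0,0,0,0,0,0],[0,0,0,0,0,0,0],[0,0,-0.7,0,0,0,0],[2.5,0,-0.7,0,0,0,0],[5.2,0,-0.7,0,0,0,0],[5.2,0,-0.7,0,0,0,0],[5.2,0,-0.7,0,0,0,0]]

```text
clock: 15.27
ee_pos: [0.5569, -0.1084, 0.1828]
eef_rot: [-2.268, 2.173, -0.001]
ft_force: [0.4, 0.4, -0.3]
grip_width: 0.0856
grasp_force: 0.0
```

```bash
python3 - <<'E'
from h import *
im=arm.grab_frame('wrist'); cv2.imwrite('pics/w9.png',im)
go((.5566,-.108,.1796,down(272.5)))
hsv=cv2.cvtColor(im,cv2.COLOR_BGR2HSV)
for y in(255,262,330): 
    r=np.where((hsv[y,244:408,1]<25)&(hsv[y,244:408,2]>110))[0]+244; print(y,r.min(),r.max(),(r.min()+r.max())/2)
k=hsv[280:315,290:360]; q=np.argwhere(cv2.inRange(k,(15,110,100),(40,255,255))); print(len(q),q.mean(0)[::-1]+[290,280],np.ptp(q,axis=0))
v=cv2.inRange(hsv[262:300,280:370],(0,0,0),(180,255,60)); print(cv2.boundingRect(v))
E
```

```text
t 15.32 [ 0.5567 -0.1076  0.1827]
[0.04 0.01 0.31] [-0.  0.  0.] rows>= 0.1
255 249 400 324.5
262 250 399 324.5
330 256 392 324.0
313 [323.61341853 293.74760383] [13 35]
(24, 3, 40, 35)
```

Switch B is placed the same way as A (tail at column 323.6, shelf middle 324.5), so I'll push it the same way.

Request:
arm_command:
  plan:
    - [[0,0,0.3,0,0,0,255],[0,0,0.3,0,0,0,255],[0,0,0.3,0,0,0,255],[0,0,0.3,0,0,0,255],[0,0,0.3,0,0,0,255],[0,0,0.3,0,0,0,255],[0,0,0.3,0,0,0,255],[-0.4,0,0.3,0,0,0,255]]

```text
clock: 15.98
ee_pos: [0.5565, -0.1038, 0.1793]
eef_rot: [2.27, -2.172, 0.001]
ft_force: [0.1, -0.0, 0.1]
grip_width: 0.0002
grasp_force: 0.0
```

Request:
arm_command:
  plan:
    - [[-0.8,0,0,0,0,0,255],[-1.6,0,0,0,0,0,255],[-2.4,0,0,0,0,0,255],[-3.2,0,0,0,0,0,255],[-4,0,0,0,0,0,255],[-4.8,0,0,0,0,0,255],[-5.6,0,0,0,0,0,255],[-6.2,0,0,0,0,0,255]]

```text
clock: 16.65
ee_pos: [0.5536, -0.0404, 0.1793]
eef_rot: [-2.271, 2.17, 0.0]
ft_force: [0.3, -1.0, 0.3]
grip_width: -0.0
grasp_force: 0.2
```

Request:
arm_command:
  plan:
    - [[-0.7,0,0,0,0,0,255],[-1.4,0,0,0,0,0,255],[-2.1,0,0,0,0,0,255],[-2.8,0,0,0,0,0,255],[-3.4,0,0,0,0,0,255],[-3.9,0,0,0,0,0,255],[-4.2,0,0,0,0,0,255],[-4.2,0,0,0,0,0,255]]

```text
clock: 17.32
ee_pos: [0.5517, 0.0011, 0.1792]
eef_rot: [-2.271, 2.17, 0.001]
ft_force: [0.3, 0.3, -0.3]
grip_width: 0.0004
grasp_force: 0.0
```

Request:
arm_command:
  plan:
    - [[1,0,-2,0,0,0,255],[2,0,-5,0,0,0,255],[3,0,-8,0,0,0,255],[3,0,-11,0,0,0,255],[3,0,-12,0,0,0,255],[3,0,-12,0,0,0,255],[3,0,-12,0,0,0,255],[3,0,-12,0,0,0,255]]

```text
clock: 17.98
ee_pos: [0.5526, -0.0295, 0.2978]
eef_rot: [2.269, -2.171, -0.003]
ft_force: [0.3, 0.4, -0.0]
grip_width: 0.0002
grasp_force: 0.0
```

```bash
python3 chk.py; python3 - <<'E'
from h import *
c=arm.calibration('scene')
a=cv2.imread('pics/last.png'); b=arm.grab_frame('side')
m=np.zeros((500,800,3),np.uint8); m[:,:550]=cv2.resize(a[150:250,310:420],(550,500),interpolation=2)
m[:,550:]=cv2.resize(b[150:250,265:315],(250,500),interpolation=2)
cv2.imwrite('pics/m10.png',m)
for x,z in((0,0),(80.6,29),(70,42),(288.6,29)): print(x,proj(c,tube(x/1e3,0,z/1e3)))
E
```

```text
0.026 [(-60, 220), (-50, 230), (-40, 206), (-30, 170), (-20, 167), (-10, 166), (0, 150), (10, 105), (20, 119), (30, 118), (40, 124), (50, 123), (60, 141), (70, 190), (80, 198), (90, 170), (100, 125), (110, 238), (120, 249), (130, 238), (140, 255), (150, 255), (160, 246), (170, 241), (180, 254), (190, 255), (200, 254), (210, 242), (220, 236), (230, 255), (240, 255), (250, 254), (260, 232), (270, 233), (280, 255)]
0.036 [(-60, 217), (-50, 221), (-40, 219), (-30, 223), (-20, 240), (-10, 167), (0, 153), (10, 111), (20, 110), (30, 118), (40, 114), (50, 119), (60, 122), (70, 187), (80, 198), (90, 111), (100, 115), (110, 40), (120, 108), (130, 118), (140, 170), (150, 144), (160, 108), (170, 111), (180, 19), (190, 104), (200, 189), (210, 200), (220, 83), (230, 108), (240, 61), (250, 177), (260, 94), (270, 196), (280, 79)]
18.0333 [ 0.55228885 -0.02937437  0.29752451] [ 0.8 -0.4 -0.4]
0 [[315.60331579 176.00467241]]
80.6 [[344.30060402 184.1950422 ]]
70 [[342.97919514 179.31882762]]
288.6 [[407.43159721 221.99995174]]
```

View pics/m10.png

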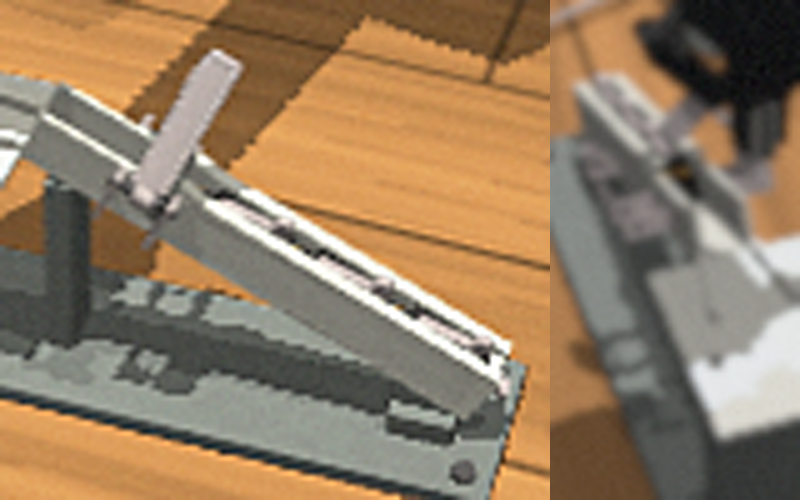

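All three switches are in the tube: the rollers show in the slot at about (270,230), (385,285) and (490,345) in the crop. The gate stands open, with its tip at (225,60) in the crop. Next I work out the gate press with the tool square to the tube.

```bash
python3 - <<'E'
from h import *
c=arm.calibration('scene'); print('tip',proj(c,[tube(.07,.0102,.1108),tube(.07,-.0416,.0384)]))
M=down(272.5)*R.from_euler('y',25,degrees=True); print(M.as_matrix()[:,2].round(3), (tube(0,0,-1)-tube(0,0,0)).round(3))
print(tube(.07,-.003,.053))
go((*tube(.07,-.003,.145),M),(*tube(.07,-.003,.053),M))
E
```

```text
tip [[354.79633628 160.94216306]
 [337.73355514 189.14810633]]
[ 0.018 -0.422 -0.906] [ 0.018 -0.422 -0.906]
[0.55075436 0.11268527 0.17705103]
t 18.08 [ 0.5522 -0.0293  0.2975]
[-18.08  -0.51   3.71] [ 0.2 25.   0.1] rows>= 4.4
[-14.19  -0.53  12.05] [ 0.2 25.   0.1] rows>= 4.5
```

Request:
arm_command:
  plan:
    - [[-4,-0.1,0,0,6,0,255],[-8,-0.2,0,0,12,0,255],[-12,-0.3,1,0,18,0,255],[-16,-0.4,2.5,0,24,0,255],[-18.1,-0.5,3.7,0,25,0,255],[-18.1,-0.5,3.7,0,25,0,255],[-18.1,-0.5,3.7,0,25,0,255],[-18.1,-0.5,3.7,0,25,0,255]]

```text
clock: 18.75
ee_pos: [0.5498, 0.151, 0.2617]
eef_rot: [2.027, -1.938, 0.449]
ft_force: [-0.2, -1.0, 0.5]
grip_width: 0.0001
grasp_force: 0.0
```

```bash
cat > g.py <<'E'
from h import *
M=down(272.5)*R.from_euler('y',25,degrees=True)
s=arm.read_state();o=tube(0,0,0);A=np.c_[tube(1,0,0)-o,tube(0,1,0)-o,tube(0,0,1)-o]
print('tips in tube mm',((A.T@(s['ee_pos']-o))*1e3-[0,0,11]).round(1),'F tube',(A.T@s['ft_force']).round(1),s['joint_positions'].round(2))
go((*tube(.07,-.003,.053),M))
E
python3 g.py
```

```text
tips in tube mm [ 68.9  -3.7 134.9] F tube [-1.1  0.2  0. ] [ 0.37  0.5   0.24  1.46 -0.41 -1.22]
t 18.75 [0.5498 0.151  0.2617]
[-0.11  0.06  9.29] [ 0.  -0.   0.1] rows>= 2.2
```

Request:
arm_command:
  plan:
    - [[-0.1,0,1.5,0,0,0,255],[-0.1,0,3,0,0,0,255],[-0.1,0,4.5,0,0,0,255],[-0.1,0,5.7,0,0,0,255],[-0.1,0,6.7,0,0,0,255],[-0.1,0,7.7,0,0,0,255],[-0.1,0,8.5,0,0,0,255],[-0.1,0,8.9,0,0,0,255]]

```text
clock: 19.42
ee_pos: [0.5515, 0.1127, 0.183]
eef_rot: [2.025, -1.944, 0.449]
ft_force: [-7.9, 8.3, 19.0]
grip_width: 0.0002
grasp_force: 9.7
```

```bash
python3 g.py
```

```text
tips in tube mm [67.4 -3.7 47.4] F tube [-0.2  7.5 20.9] [ 0.31  0.49  0.02  1.22 -0.42 -1.28]
t 19.42 [0.5515 0.1127 0.183 ]
[-0.25  0.07  0.54] [-0.   0.1 -0.2] rows>= 0.1
```

Request:
arm_command:
  plan:
    - [[0,0,0,0,0,0,255],[0,0,0,0,0,0,255],[0,0,0,0,0,0,255]]

```text
clock: 19.67
ee_pos: [0.5516, 0.1131, 0.1838]
eef_rot: [2.026, -1.944, 0.449]
ft_force: [-4.8, 3.5, 7.5]
grip_width: -0.0002
grasp_force: 3.9
```

```bash
python3 g.py; python3 - <<'E'
from h import *
a=arm.grab_frame('scene');b=arm.grab_frame('side')
m=np.hstack([cv2.resize(a[150:220,300:380],(400,350),interpolation=2),cv2.resize(b[140:220,250:330],(350,350),interpolation=2)])
cv2.imwrite('pics/m11.png',m)
E
```

```text
tips in tube mm [67.5 -3.8 48.2] F tube [0.2 4.7 8.3] [ 0.31  0.49  0.02  1.23 -0.42 -1.28]
t 19.67 [0.5516 0.1131 0.1838]
[-0.25  0.09  0.63] [-0.1  0.1 -0.2] rows>= 0.2
```

Static force is now 8 N, which is normal. I'll press the rest of the way in small steps.

Request:
arm_command:
  plan:
    - [[0.2,0,0.2,0,0,0,255],[0.2,0,0.4,0,0,0,255],[0.2,0,0.5,0,0,0,255],[0.2,0,0.6,0,0,0,255],[0.2,0,0.65,0,0,0,255],[0.2,0,0.65,0,0,0,255]]

```text
clock: 20.27
ee_pos: [0.5514, 0.1101, 0.1785]
eef_rot: [2.028, -1.945, 0.446]
ft_force: [-6.7, 7.6, 8.2]
grip_width: -0.0001
grasp_force: 5.4
```

```bash
python3 g.py
```

```text
tips in tube mm [67.  -3.6 42.2] F tube [ 3.7  6.4 10.7] [ 0.3   0.49  0.01  1.21 -0.42 -1.29]
t 20.27 [0.5514 0.1101 0.1785]
[-0.3   0.06  0.02] [-0.   0.3 -0.1] rows>= 0.1
```

Request:
arm_command:
  plan:
    - [[0,0,0.1,0,0,0,255],[0,0,0.15,0,0,0,255],[0,0,0.2,0,0,0,255],[0,0,0.2,0,0,0,255]]

```text
clock: 20.6
ee_pos: [0.5515, 0.1091, 0.1766]
eef_rot: [2.028, -1.945, 0.446]
ft_force: [-5.7, 8.1, 8.4]
grip_width: 0.0002
grasp_force: 5.9
```

```bash
python3 g.py
```

```text
tips in tube mm [66.9 -3.6 40.1] F tube [ 4.   5.3 11.1] [ 0.3   0.49  0.    1.2  -0.42 -1.29]
t 20.6 [0.5515 0.1091 0.1766]
[-0.31  0.06 -0.19] [-0.   0.3 -0.1] rows>= 0.1
```

Request:
arm_command:
  plan:
    - [[0,0,0.1,0,0,0,255],[0,0,0.15,0,0,0,255],[0,0,0.2,0,0,0,255],[0,0,0.2,0,0,0,255]]

```text
clock: 20.93
ee_pos: [0.5516, 0.1087, 0.1757]
eef_rot: [2.029, -1.945, 0.447]
ft_force: [-8.7, 9.2, 12.7]
grip_width: -0.0001
grasp_force: 8.3
```

```bash
python3 g.py
```

```text
tips in tube mm [66.9 -3.6 39.1] F tube [ 3.3  8.3 15.5] [ 0.3   0.49  0.    1.2  -0.42 -1.29]
t 20.93 [0.5516 0.1087 0.1757]
[-0.31  0.06 -0.29] [-0.1  0.3 -0.1] rows>= 0.1
```

Request:
arm_command:
  plan:
    - [[0,0,0.1,0,0,0,255],[0,0,0.2,0,0,0,255],[0,0,0.2,0,0,0,255]]

```text
clock: 21.18
ee_pos: [0.5517, 0.1086, 0.1755]
eef_rot: [2.031, -1.946, 0.447]
ft_force: [-12.9, 13.5, 21.4]
grip_width: -0.0
grasp_force: 13.3
```

```bash
python3 g.py
```

```text
tips in tube mm [66.9 -3.7 38.9] F tube [ 3.7 12.3 25.3] [ 0.3   0.48 -0.    1.2  -0.42 -1.29]
t 21.18 [0.5517 0.1086 0.1755]
[-0.31  0.07 -0.31] [-0.2  0.4 -0.1] rows>= 0.1
```

Position has stopped at z of about 38.9 with force rising, so the gate is on its hard stop. I'll lift off and look.

Request:
arm_command:
  plan:
    - [[0,0,-0.5,0,0,0,255],[0,0,-1.2,0,0,0,255],[0,0,-3,0,0,0,255],[0,0,-6,0,0,0,255],[0,0,-10,0,0,0,255],[0,0,-13,0,0,0,255],[0,0,-14,0,0,0,255],[0,0,-14,0,0,0,255]]

```text
clock: 21.85
ee_pos: [0.5512, 0.1666, 0.3015]
eef_rot: [2.029, -1.946, 0.455]
ft_force: [0.2, 0.7, -0.7]
grip_width: -0.0001
grasp_force: 0.0
```

```bash
python3 g.py; python3 chk.py; python3 - <<'E'
from h import *
a=arm.grab_frame('scene');b=arm.grab_frame('side')
m=np.hstack([cv2.resize(a[150:240,300:420],(480,360),interpolation=2),cv2.resize(b[140:220,250:330],(320,320),interpolation=2)[0:320] if 0 else cv2.resize(b[140:230,250:330],(320,360),interpolation=2)])
cv2.imwrite('pics/m12.png',m)
E
```

```text
tips in tube mm [ 66.2  -5.8 177.6] F tube [ 0.9 -0.2 -0.4] [ 0.39  0.51  0.37  1.58 -0.41 -1.19]
t 21.85 [0.5512 0.1666 0.3015]
[-0.35  0.37 13.56] [-0.4  0.1 -0.2] rows>= 3.3
0.026 [(-60, 217), (-50, 230), (-40, 209), (-30, 252), (-20, 251), (-10, 246), (0, 228), (10, 118), (20, 109), (30, 118), (40, 119), (50, 123), (60, 177), (70, 189), (80, 164), (90, 230), (100, 159), (110, 216), (120, 231), (130, 217), (140, 241), (150, 244), (160, 206), (170, 147), (180, 174), (190, 177), (200, 175), (210, 161), (220, 138), (230, 255), (240, 255), (250, 255), (260, 239), (270, 234), (280, 255)]
0.036 [(-60, 218), (-50, 221), (-40, 219), (-30, 196), (-20, 202), (-10, 255), (0, 236), (10, 114), (20, 113), (30, 118), (40, 118), (50, 120), (60, 166), (70, 189), (80, 141), (90, 104), (100, 108), (110, 36), (120, 91), (130, 108), (140, 135), (150, 141), (160, 115), (170, 116), (180, 28), (190, 73), (200, 109), (210, 114), (220, 83), (230, 111), (240, 30), (250, 108), (260, 78), (270, 121), (280, 86)]
21.9 [0.55065891 0.16603331 0.29936922] [ 0.1 -0.9 -0.9]
```

View pics/m12.png

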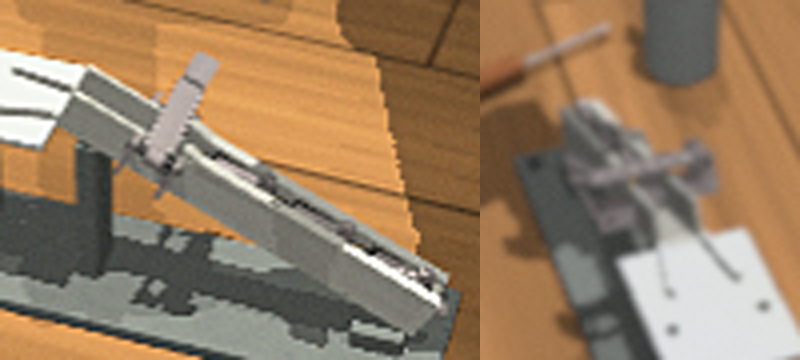

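The side view shows the bar lying across the tube. I'll check this against the projections for shut and open.

```bash
python3 - <<'E'
from h import *
for n,f in(('scene',lambda p:(p-[300,150])*4),('side',lambda p:(p-[250,140])*4+[480,0])):
    c=arm.calibration(n)
    for t in(0,.2,.95):
        print(n,t,f(proj(c,[tube(.07,-.0416+.089*np.cos(t),.0384+.089*np.sin(t)),tube(.07,-.0416,.0384),tube(.07,.042,.043),tube(.07,.06,.062)])).round(0).tolist())
E
```

```text
scene 0 [[190.0, 82.0], [151.0, 157.0], [191.0, 82.0], [209.0, 50.0]]
scene 0.2 [[200.0, 67.0], [151.0, 157.0], [191.0, 82.0], [209.0, 50.0]]
scene 0.95 [[219.0, 44.0], [151.0, 157.0], [191.0, 82.0], [209.0, 50.0]]
side 0 [[585.0, 180.0], [698.0, 153.0], [591.0, 173.0], [563.0, 154.0]]
side 0.2 [[583.0, 157.0], [698.0, 153.0], [591.0, 173.0], [563.0, 154.0]]
side 0.95 [[617.0, 76.0], [698.0, 153.0], [591.0, 173.0], [563.0, 154.0]]
```

The observed bar end, about (190,85) in the scene crop and (585,180) in the side crop, matches shut (0 rad), with the hook over it. The force is about zero, so I'll hand in.

```bash
python3 -c "
from bench import arm
print(arm.job_done())"
```

```text
the job is handed in; nothing more can be done
None
```

I handed the job in at about 22 s with all three switches in the tube, roller ends downhill, and the gate shut under its catch by the last camera check; no verdict was returned.

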